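# Rack the checked door plate and hold the next one up to the camera

### The arm

A 6-joint arm with a two-finger parallel gripper is mounted at the origin on the work surface. World frame = base frame: x ahead of the robot, y to its left, z up, the work surface at z = 0. Lengths are in mm, angles in degrees, forces in N, time in s.
With the tool pointing down it reaches from about 300 to 775 mm from the base axis. Payload 14.6 kg.
Tool frame: the origin (TCP) lies at the very end of the fingers, on their centre line; the grasp point (between the pads) lies 19 mm behind it; z points along the fingers, y is the line along which they close (so a half turn about z gives the same grasp; the last joint's range is limited). The gripper opens to 85 mm and grips with 20 to 120 N. Pads are 22 mm wide; open, the fingers measure 114 mm over their backs; the gripper's body (76 mm by 85 mm) begins 54 mm behind the grasp point. The pads swing forward as they close: fully open they stand 13 mm farther back than shut.
Start: joints at [70.439, 17.183, 87.147, -0, 75.671, -3.816], TCP at [149.243, 529.354, 231.281] pointing down, gripper open.
Joint ranges: [-173.82, 173.82], [-45.26, 126.66], [13.44, 144.39], [-59.66, 239.66], [0, 175.72], [-146.38, 146.38]. Speed limits (degrees/s): [127.2, 127.2, 147.25, 180, 180, 180].

### API

Orientations are given as [roll, pitch, yaw] about the fixed x, y, z axes, in that order (R = Rz(yaw) Ry(pitch) Rx(roll)).
In Python, from cell import observe, read_camera, get_calibration, sign_off gives the robot as it stands.
- The arm moves only by the shell command python3 -m pendant 'ROWS' [FORCE]. ROWS is JSON, a list that holds one entry, the list of rows, each a list of 7 numbers: the shift along the tool's x, y, z in cm, then the turn, a rotation vector about the tool's x, y, z in degrees, then the finger opening in cm, from 0 to 8.54. A call has 1 to 20 rows; each row is the pose to reach, as a shift and turn from the pose commanded when the call began, along the tool's axes at that moment; what a row does not reach only later rows make up. A row lasts 1/10 s, in which the tool goes at most 50 mm and 8.59 degrees, less where a joint would pass 70% of its speed; a pose out of reach is approached as far as the arm can. A call with a gripper value outside its range is refused whole. The fingers move at their own pace and stop on an object; FORCE is the grip in N (left out, the last holds). Time passes only in rows, so rows that repeat a pose let the fingers close. It gives the time, the measured TCP pose, the force, the opening and the grip force at its end, in the units of the state.
- observe(): the state, without advancing time (a new reading comes with each control period).
- read_camera(name): name is "scene" or "top" or "wrist"; returns (picture, depth): 384x512x3 uint8, red, green, blue; 384x512 float32, mm along the optical axis (not along the pixel's ray), 0 where there is no reading.
- get_calibration(name): a dict with "intrinsics" (3x3 intrinsics, pixels), "D" ([k1, k2, p1, p2, k3] as OpenCV has them; the pictures are not rectified), "R" (3x3) and "t" (3): a world point X has camera coordinates R X + t. Camera axes: x right, y down, z forward; pixel columns grow to the right and rows downward; lengths in mm; the calibration is good to about 2 mm. A picture is of the moment at which its call begins: read the wrist's pose just before it. get_calibration takes no time and is no camera call; for the wrist camera it gives the pose at the moment of the call.
- sign_off(): hands the job in; it is judged then, once.
The state is a dict: "clock": time; "joint_positions": joint angles; "qvel": joint speeds; "joint_torque": joint torques, N m; "tcp_pos": TCP position; "ee_rot": TCP orientation; "contact_force": force on the tool from outside, world axes, zero at the start; "ft_torque": the same for the moment, N m; "gripper_width": finger opening in mm; "grip_force": force on a finger pad.
Only numpy, scipy, OpenCV 4.12 (cv2) and the standard library are available. Lean on these libraries where they do the work, as an engineer would, in place of code of your own. Each camera call takes 0.05 s, during which the arm holds its last target. There are 200 camera calls.

### The job

On this garage bench the plates of the overhead door are being checked one by one. Take the checked plate off its sloped rest and stand it on edge in the free slot of the wooden rack, then pull out the long plate with the window and hold it up in the air 150 mm straight in front of the inspection camera's lens: window centred on the lens axis, face square to the camera (which looks obliquely upward), long edges level. Finish while still holding it there, still and touching nothing else, and leave everything else where it stands.

Things in the scene. Friction and masses are not known exactly. Their poses are not given: they have to be found in the camera images.
- checked_plate: the checked plate, of the same bare steel, 100 mm long, 80 mm high, 6 mm thick, about 0.37 kg, no window. It leans on a rest, 0.61 rad from vertical, top edge towards the robot, lower edge 55 mm above the table. Pinch its top edge, reaching in along its slope. Origin: middle of its lower long edge; x along its length, y across its thickness, z up its height
- rest: the sloped wooden rest, fixed, base 110 x 116 mm; origin under it, x away from the robot at yaw 0, y along its plate. Two 14 mm wide rails, centred 43 mm either side of its middle, carry the plate from behind up to 62 mm of its height; between the rails the space behind the plate is open
- rack: wooden rack, fixed, 100 x 250 x 46 mm; origin under its centre. Four 90 mm slots along its x, 64 mm apart (y = -96, -32, 32, 96 mm), 10 mm wide, floor 12 mm above the table, sides upright to 33 mm, then flaring to about 26 mm wide at 46 mm. A racked plate's top is 92 mm above the table, its faces square to the rack's y
- free_slot (a point): the free slot, always the second (rack y = -32 mm): middle of its floor; axes are the rack's. A plate stands here with its lower edge on the floor
- window_plate: the long plate of bare steel, 130 mm long, 80 mm high, 6 mm thick, about 0.41 kg, with an open window 50 x 28 mm in its centre; it stands on edge in one of the three other slots. Above the window is a strip 26 mm high to grip. Origin: middle of its lower long edge; x along its length, y across its thickness, z up its height
- window (a point): centre of the long plate's window, 40 mm above its lower edge; the plate's axes
- camera_head: grey inspection camera (50 mm body, black 36 mm lens barrel) on a low black round stand, fixed, about 100 mm tall; its x axis is the lens axis, pointing out of the lens, 0.44 rad (25 degrees) above level; y is level. Origin at the rear of the lens barrel, 22 mm behind the lens front
- lens (a point): centre of the lens front; axes are the camera's
- view_point (a point): the point in the air where the window's centre is to be held, 150 mm out from the lens along its axis, roughly 155 mm above the table; axes are the camera's
- camera_stand: the camera's black stand, 90 mm across; origin under it, x in the direction of gaze, level
- short_plate_a: a short plate of the same bare steel, 100 mm long, 80 mm high, 6 mm thick, about 0.37 kg, no window, standing on edge in the rack; leave it. Origin: middle of its lower long edge; x along its length, y across its thickness, z up its height
- short_plate_b: a second short plate of the same bare steel, 100 mm long, 80 mm high, 6 mm thick, about 0.37 kg, no window, standing on edge in the rack; leave it. Origin: middle of its lower long edge; x along its length, y across its thickness, z up its height
- door_roller: garage door roller standing on its wheel (46 mm across, 20 mm thick) with its 11 mm stem up to 120 mm; leave it. Origin under the wheel
- spray_can: can 56 mm across, 190 mm tall; leave it. Origin under its centre
- grease_jar: jar 70 mm across, 70 mm tall; leave it. Origin under its centre
- tape_roll: roll of tape lying flat, 100 mm across, 48 mm high; leave it. Origin under its centre
- spanner: spanner 170 mm long lying flat along its x axis; leave it. Origin under its middle
- oil_bottle: bottle 60 mm across, 160 mm tall; leave it. Origin under its centre
Mind the look-alikes: they are no part of the job. Of the things that look like the rest, take the one that is farthest to the robot's left at the start.

How it is judged (in metres and radians):
On the way, in this order (a step that is already met when the one before it is completed fails the run):
1. the checked plate stands on edge in the free slot, let go (x of checked_plate in the frame of free_slot between -0.025 and 0.025 m and y of checked_plate in the frame of free_slot between -0.009 and 0.009 m and z of checked_plate in the frame of free_slot between -0.006 and 0.006 m and angle between checked_plate's own z axis and vertical below 0.22 rad and angle between the y axis of checked_plate and the y axis of rack, either way round below 0.2 rad and contact force between checked_plate and the fingers below 0.1 N and linear speed of checked_plate below 0.03 m/s), for 0.2 s.
2. the window plate is lifted clear of the rack (height (world z) of window above 0.125 m and contact force between window_plate and the fingers above 1 N and contact force between window_plate and rack below 0.1 N), for 0.1 s.
At the end, for the whole second after the job is handed in: Checked plate upright (0.22 rad) on the free slot's floor, within 25 mm of its middle, let go, at rest. Window plate held still by the fingers alone: window within 25 mm of the point 150 mm out from the lens, square to the lens axis within 0.18 rad, long edges level within 0.17 rad (all of step 1 and distance between window and view_point below 0.025 m and angle between the y axis of window_plate and the x axis of camera_head, either way round below 0.18 rad and angle between window_plate's own x axis and vertical between 1.401 and 1.741 rad and height (world z) of window above 0.1 m and contact force between window_plate and the fingers above 1 N and linear speed of window_plate below 0.02 m/s and angular speed of window_plate below 0.15 rad/s and contact force between window_plate and rack below 0.1 N and contact force between window_plate and rest below 0.1 N and contact force between window_plate and camera_stand below 0.1 N and contact force between window_plate and spray_can below 0.1 N); the arm keeps its last pose, push and grip.
It fails at once if another plate or a bystander is moved more than 30 mm (distance of any of short_plate_a, short_plate_b, door_roller, spray_can, grease_jar, tape_roll, spanner, oil_bottle from where it was at the start of the episode above 0.03 m).
It also fails if it takes over 51 s, if anything falls off the work surface, if the arm or the gripper's body presses on something with over 40 N, if the wrist force passes 120 N, or if a joint passes its speed limit or range.

## Working session

There is one attempt and no reset: what is moved stays moved. The work goes in short steps, Python scripts to look and compute and a shell command to move; the robot and the scene stay as the last step left them, time stands still between calls to the robot, and variables do not carry over. Pictures are saved under pics/ and viewed, at most 10 in all, crops included, and the job is handed in when it is done.

```bash
mkdir -p pics; ls; cat > h.py <<'E'
import numpy as np,cv2
from cell import *
from scipy.spatial.transform import Rotation as Ro
def cloud(n):
    c=get_calibration(n);im,d=read_camera(n)
    K=np.array(c["intrinsics"],float);D=np.array(c["D"],float);R=np.array(c["R"]);t=np.array(c["t"])
    v,u=np.mgrid[:384,:512]
    p=cv2.undistortPoints(np.stack([u,v],-1).reshape(-1,1,2).astype(float),K,D).reshape(384,512,2)
    P=np.dstack([p*d[...,None],d]); W=(P-t)@R   # R^T (P-t)
    W[d==0]=np.nan
    return im,W
E
python3 - <<'E'
from h import *
print(observe())
ims=[]
for n in ("scene","top"):
    im,W=cloud(n); np.savez(f"{n}.npz",im=im,W=W)
    cv2.imwrite(f"pics/{n}0.png",cv2.resize(im[...,::-1],(800,600)))
    print(n,np.nanpercentile(W.reshape(-1,3),[1,50,99],axis=0).round())
E
```

```text
pics
{'clock': 0.0, 'joint_positions': array([ 7.04384962e+01,  1.72154365e+01,  8.71802651e+01, -9.76392269e-04,
        7.56700641e+01, -3.81632196e+00]), 'qvel': array([-0.03237132, -0.03659829, -0.09668236, -0.06835244,  0.08611806,
        0.04043961]), 'joint_torque': array([-4.74426470e-04, -5.43500733e+01, -3.61787760e+01, -1.06058633e-04,
        4.04613107e-03, -6.23260462e-05]), 'tcp_pos': array([149.1804412 , 529.14063755, 230.72341173]), 'ee_rot': array([-1.79934317e+02, -3.43359649e-03,  1.64255058e+02]), 'contact_force': array([-0.60292468, -0.05491244, -0.06062967]), 'ft_torque': array([-0.03908767,  0.00823374,  0.00450464]), 'grip_force': 0.0, 'gripper_width': 85.29940035768368}
scene [[-1.432e+03 -1.082e+03 -7.620e+02]
 [ 3.210e+02  2.400e+01 -1.000e+00]
 [ 1.267e+03  2.042e+03  5.240e+02]]
top [[ -320. -1504.  -758.]
 [  527.   -62.    -0.]
 [ 1270.  1399.   578.]]
```

View pics/scene0.png

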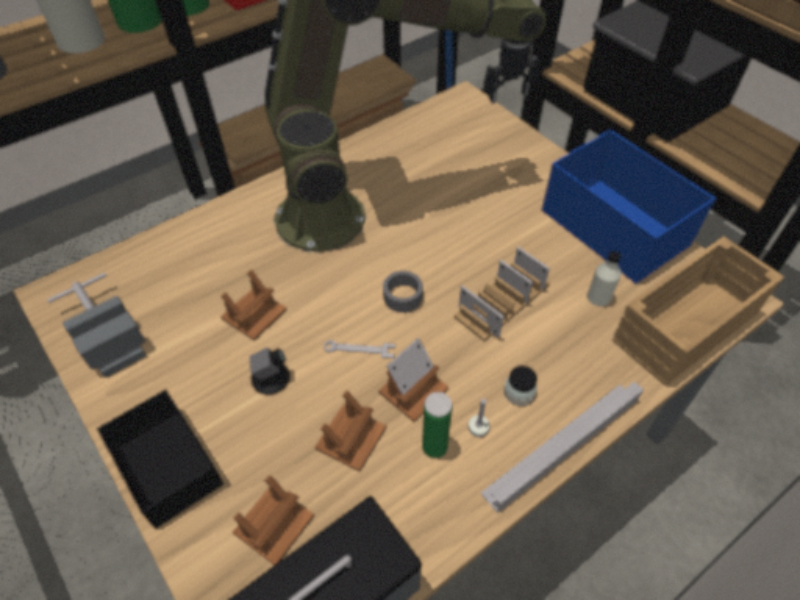

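View pics/top0.png

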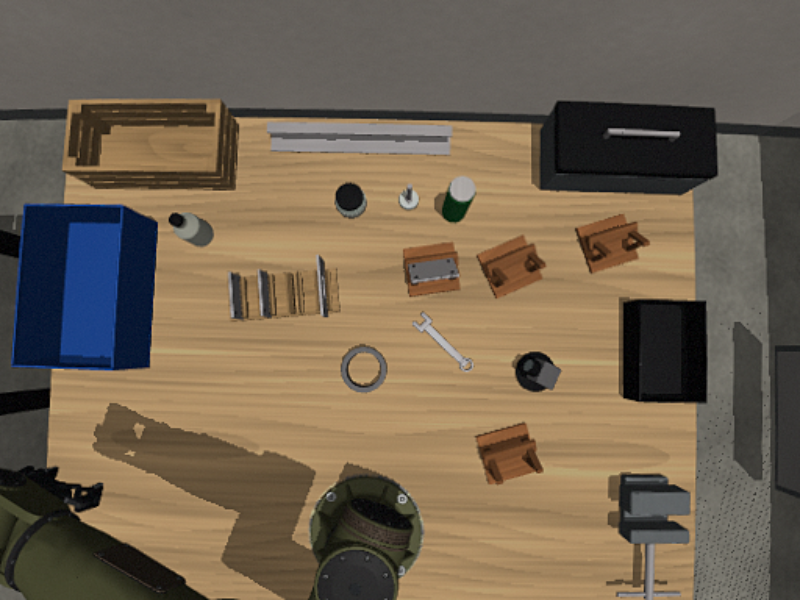

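Both views show the same layout. In the top view (800 px scale) the rest with the checked plate is at (432,268). The rack runs from (235,295) to (335,290): short plates at columns 235 and 265, free slot at about 292, long plate at 322. The camera is at (538,370), with its lens to the upper left.

```bash
cat > m.py <<'E'
from h import *
S=1.5625
A=np.load("top.npz");B=np.load("scene.npz")
def reg(Z,r):# r in 800px: u0,u1,v0,v1
    u0,u1,v0,v1=[int(x/S) for x in r];return Z["W"][v0:v1,u0:u1].reshape(-1,3),Z["im"][v0:v1,u0:u1].reshape(-1,3)
def line(P):
    c=np.median(P[:,:2],0);u,s,vt=np.linalg.svd(P[:,:2]-P[:,:2].mean(0),full_matrices=False);d=vt[0];d=d*np.sign(d[0])
    q=(P[:,:2]-P[:,:2].mean(0))@d
    return P.mean(0).round(1),"yaw",np.degrees(np.arctan2(d[1],d[0])).round(1),"len",np.ptp(q).round(),"mid",(P[:,:2].mean(0)+d*(q.max()+q.min())/2).round(1),len(P)
for n,Z in(("top",A),("scene",B)):
  R=(215,350,245,330) if n=="top" else (440,560,240,345)
  P,_=reg(Z,R);P=P[~np.isnan(P[:,0])]
  print(n,"table",np.median(P[np.abs(P[:,2])<8],0).round(1))
  Q=P[(P[:,2]>80)&(P[:,2]<102)]
  # cluster by y
  o=np.argsort(Q[:,1]);Q=Q[o];cl=np.split(Q,np.where(np.diff(Q[:,1])>15)[0]+1)
  for c in cl:
    if len(c)>5: print(" plate",*line(c), "ymin/max",c[:,1].min().round(),c[:,1].max().round(),"z",np.percentile(c[:,2],90).round(1))
  Q=P[(P[:,2]>36)&(P[:,2]<52)];print(" rack44",line(Q),np.percentile(Q,[1,99],axis=0).round())
  R=(395,470,235,305) if n=="top" else (380,450,335,420)
  P,C=reg(Z,R);sat=C.max(1).astype(int)-C.min(1)
  k=(sat<40)&(P[:,2]>50)&(P[:,2]<140);Q=P[k]
  m=np.median(Q,0);
  for _ in range(4):
    u,s,vt=np.linalg.svd(Q-Q.mean(0),full_matrices=False);nn=vt[2]; mm=Q.mean(0);r=np.abs((P[k]-mm)@nn);Q=P[k][r<5]
  nn*=np.sign(nn[2]);print(" checked n",nn.round(3),"cent",mm.round(1),"tilt",np.degrees(np.arccos(nn[2])).round(1),np.degrees(np.arctan2(nn[1],nn[0])),len(Q),s.round())
  h=np.cross([0,0,1],nn);h/=np.linalg.norm(h);up=np.cross(nn,h)
  a=(Q-mm)@h;b=(Q-mm)@up;print("  h",h.round(3),np.percentile(a,[1,99]).round(1),"up",up.round(3),np.percentile(b,[1,99]).round(1))
  pc=mm+h*np.percentile(a,[1,99]).mean()+up*np.percentile(b,[1,99]).mean();print("  centre",pc.round(1),"top edge mid",(pc+40*up).round(1))
  R=(510,570,345,395) if n=="top" else (245,295,340,395)
  P,C=reg(Z,R);k=(P[:,2]>8)&(P[:,2]<130);Q=P[k];g=C[k].mean(1)
  print(" cam all",np.percentile(Q,[2,50,98],axis=0).round().tolist())
  for lo,hi in((8,30),(60,80),(80,120)):
    T=Q[(Q[:,2]>lo)&(Q[:,2]<hi)];
    if len(T)>5:print("   z",lo,hi,T.mean(0).round(1),np.ptp(T,axis=0).round(),len(T),T[np.argmax(T[:,2])].round())
  # planes on camera body bright grey
  T=Q[(g>55)&(Q[:,2]>50)]
  if len(T)>5:
    u,s,vt=np.linalg.svd(T-T.mean(0),full_matrices=False);print("  grey",T.mean(0).round(1),"n",vt[2].round(3),s.round(),len(T))
  # crop picture
  cv2.imwrite(f"pics/c_{n}.png",cv2.resize(Z["im"][int(R[2]/S):int(R[3]/S),int(R[0]/S):int(R[1]/S),::-1],None,fx=9,fy=9,interpolation=2))
E
python3 m.py; python3 -c "
import cv2,numpy as np
a=cv2.imread('pics/c_top.png');b=cv2.imread('pics/c_scene.png');h=max(a.shape[0],b.shape[0])
p=lambda x:cv2.copyMakeBorder(x,0,h-x.shape[0],0,10,0)
cv2.imwrite('pics/c1.png',np.hstack([p(a),p(b)]))"
```

```text
top table [5.860e+02 2.147e+02 4.000e-01]
 plate [541.6 108.2  90.7] yaw 6.6 len 129.0 mid [542.9 108.4] 93 ymin/max 98.0 119.0 z 95.1
 plate [522.6 235.5  90.4] yaw 6.4 len 98.0 mid [524.  235.6] 77 ymin/max 228.0 242.0 z 94.2
 plate [518.7 298.2  90.3] yaw 5.1 len 97.0 mid [516.2 298. ] 58 ymin/max 292.0 306.0 z 94.5
 rack44 (array([528. , 191.1,  44.4]), 'yaw', np.float64(-83.7), 'len', np.float64(228.0), 'mid', array([526.6, 203.2]), 615) [[474.  88.  36.]
 [581. 314.  52.]]
 checked n [0.804 0.135 0.58 ] cent [ 579.7 -130.7   94.6] tilt 54.6 9.510327372396334 365 [552. 470.  25.]
  h [-0.165  0.986  0.   ] [-48.8  49. ] up [-0.572 -0.096  0.815] [-44.2  37.5]
  centre [ 581.7 -130.2   91.8] top edge mid [ 558.8 -134.1  124.4]
 cam all [[327.0, -405.0, 8.0], [368.0, -362.0, 79.0], [404.0, -330.0, 97.0]]
   z 8 30 [ 365.1 -359.2   11.1] [ 88. 103.  10.] 155 [ 348. -354.   18.]
   z 60 80 [ 362.1 -375.6   74.1] [66. 81. 20.] 99 [ 398. -339.   80.]
   z 80 120 [ 371.1 -360.9   88.4] [62. 74. 21.] 238 [ 382. -348.  101.]
  grey [ 364.5 -375.9   83.5] n [-0.077 -0.212  0.974] [291. 19
[... 418 characters left out ...]
mid', array([530.4, 204.6]), 481) [[475.  91.  36.]
 [602. 303.  51.]]
 checked n [0.809 0.132 0.573] cent [ 583.7 -131.8   90.4] tilt 55.1 9.273676071530565 542 [681. 557.  50.]
  h [-0.161  0.987  0.   ] [-47.9  50.9] up [-0.565 -0.092  0.82 ] [-41.2  39.7]
  centre [ 583.9 -130.3   89.7] top edge mid [ 561.3 -134.   122.5]
 cam all [[345.0, -408.0, 9.0], [383.0, -373.0, 73.0], [406.0, -331.0, 97.0]]
   z 8 30 [ 385.2 -370.4   11.5] [ 70. 100.  17.] 178 [ 384. -367.   25.]
   z 60 80 [ 378.1 -381.5   72.8] [69. 83. 20.] 141 [ 396. -340.   80.]
   z 80 120 [ 376.7 -362.4   88.2] [58. 68. 22.] 183 [ 385. -345.  102.]
  grey [ 375.  -374.7   79.5] n [-0.171  0.299 -0.939] [340. 275. 123.] 273
```

View pics/c1.png

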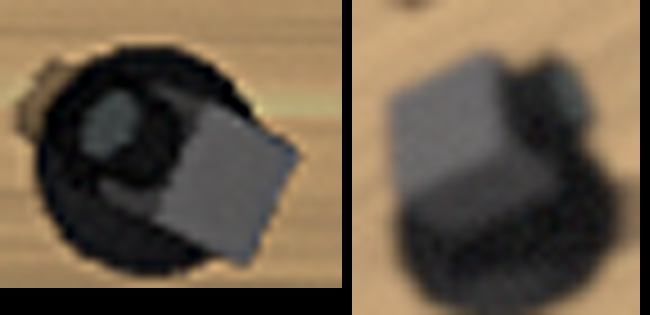

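The crop shows the grey camera body with its black lens barrel pointing towards +x, +y. The measured plate spacing (63 mm), heights (92–95 mm) and tilt (about 35°) match the given sizes. Now I'll work out the move to the pre-grasp pose, and check how close the spray can is.

```bash
cat >> h.py <<'E'
def frame(y,z):
    z=np.array(z,float);z/=np.linalg.norm(z);y=np.array(y,float);y-=z*(y@z);y/=np.linalg.norm(y)
    return np.column_stack([np.cross(y,z),y,z])
def go(Rt,p,o=None):
    o=o or observe();R=Ro.from_euler("xyz",o["ee_rot"],degrees=True).as_matrix()
    print("shift cm",(R.T@(np.array(p)-o["tcp_pos"])/10).round(2),"turn",Ro.from_matrix(R.T@Rt).as_rotvec(degrees=True).round(2))
UP=np.array([-.568,-.094,.818]);N=np.array([.807,.134,.577]);GR=np.array([576.2,-131.2,95.2])
E
python3 - <<'E'
from h import *
R=frame(N,-UP);go(R,GR+90*UP)
A=np.load("top.npz");S=1.5625
for n,r in dict(can=(438,480,170,225),roller=(395,420,180,212),oil=(165,215,205,250)).items():
    u0,u1,v0,v1=[int(x/S) for x in r];P=A["W"][v0:v1,u0:u1].reshape(-1,3);P=P[P[:,2]>20];print(n,np.percentile(P,[2,50,98],axis=0).round().tolist())
E
```

```text
shift cm [-54.33 -54.17   6.25] turn [-31.31 -19.84  62.71]
can [[704.0, -204.0, 30.0], [717.0, -177.0, 181.0], [750.0, -154.0, 194.0]]
roller [[737.0, -97.0, 20.0], [751.0, -78.0, 25.0], [770.0, -58.0, 122.0]]
oil [[633.0, 374.0, 23.0], [655.0, 390.0, 105.0], [686.0, 418.0, 164.0]]
```

```bash
python3 -m pendant '[[[-54.33,-54.17,6.25,-31.31,-19.84,62.71,4.5],[-54.33,-54.17,6.25,-31.31,-19.84,62.71,4.5],[-54.33,-54.17,6.25,-31.31,-19.84,62.71,4.5],[-54.33,-54.17,6.25,-31.31,-19.84,62.71,4.5],[-54.33,-54.17,6.25,-31.31,-19.84,62.71,4.5],[-54.33,-54.17,6.25,-31.31,-19.84,62.71,4.5],[-54.33,-54.17,6.25,-31.31,-19.84,62.71,4.5],[-54.33,-54.17,6.25,-31.31,-19.84,62.71,4.5],[-54.33,-54.17,6.25,-31.31,-19.84,62.71,4.5],[-54.33,-54.17,6.25,-31.31,-19.84,62.71,4.5],[-54.33,-54.17,6.25,-31.31,-19.84,62.71,4.5],[-54.33,-54.17,6.25,-31.31,-19.84,62.71,4.5],[-54.33,-54.17,6.25,-31.31,-19.84,62.71,4.5],[-54.33,-54.17,6.25,-31.31,-19.84,62.71,4.5],[-54.33,-54.17,6.25,-31.31,-19.84,62.71,4.5],[-54.33,-54.17,6.25,-31.31,-19.84,62.71,4.5],[-54.33,-54.17,6.25,-31.31,-19.84,62.71,4.5],[-54.33,-54.17,6.25,-31.31,-19.84,62.71,4.5],[-54.33,-54.17,6.25,-31.31,-19.84,62.71,4.5],[-54.33,-54.17,6.25,-31.31,-19.84,62.71,4.5]]]'
python3 - <<'E'
from h import *
o=observe();print(o["clock"],o["joint_positions"].round(1))
R=frame(N,-UP);go(R,GR+90*UP);go(R,GR)
im,W=cloud("wrist");np.savez("w1.npz",im=im,W=W);cv2.imwrite("pics/w1.png",im[...,::-1])
P=W.reshape(-1,3);sat=np.ptp(im.reshape(-1,3).astype(int),axis=1)
d=P-(GR+32*UP); k=(np.abs(d@N)<10)&(np.abs(d@np.cross(UP,N))<58)&(d@UP<8)&(d@UP>-75)&(sat<40)
Q=P[k];u,s,vt=np.linalg.svd(Q-Q.mean(0),full_matrices=False);n=vt[2]*np.sign(vt[2,2])
h=np.cross([0,0,1],n);h/=np.linalg.norm(h);up=np.cross(n,h)
q=Q-(GR+32*UP);print(k.sum(),"n",n.round(3),"h",np.percentile(q@h,[1,99]).round(1),"up",np.percentile(q@up,[1,99]).round(1),"noff",np.median(q@n).round(1))
E
```

```text
clock: 2.1
tcp_pos: [524.7, -138.6, 168.6]
ee_rot: [144.9, -0.1, 99.5]
contact_force: [-0.2, -0.7, 1.0]
gripper_width: 44.8
grip_force: 0.0
2.1 [-27.8   8.1 114.   37.8  34.7 -64.4]
shift cm [-0.11  0.02 -0.01] turn [ 0.01 -0.08 -0.01]
shift cm [-0.12  0.02  9.  ] turn [ 0.01 -0.08 -0.01]
1351 n [0.821 0.134 0.554] h [-50.   48.1] up [-58.4   2.3] noff -1.9
```

View pics/w1.png

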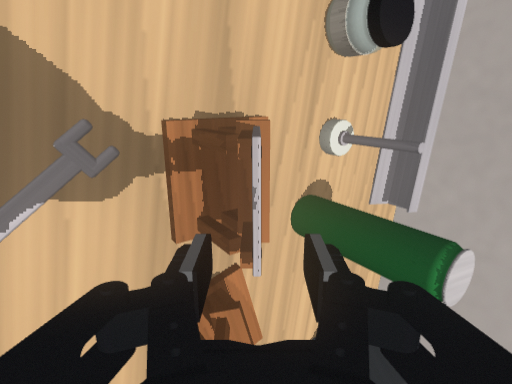

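The wrist view shows the checked plate edge-on at column 257, midway between the fingers (210 and 308), with its centre within 1–2 mm of my estimate. I'll go in and grip.

```bash
python3 -m pendant '[[[-0.1,0,2,0,0,0,4.5],[-0.1,0,4,0,0,0,4.5],[-0.1,0,6,0,0,0,4.5],[-0.1,0,7.5,0,0,0,4.5],[-0.1,0,8.5,0,0,0,4.5],[-0.1,0,9,0,0,0,4.5],[-0.1,0,9,0,0,0,4.5]]]' 60 && python3 -m pendant '[[[0,0,0,0,0,0,0],[0,0,0,0,0,0,0],[0,0,0,0,0,0,0],[0,0,0,0,0,0,0],[0,0,0,0,0,0,0],[0,0,0,0,0,0,0]]]' 70
```

```text
clock: 2.85
tcp_pos: [576.4, -131.5, 95.2]
ee_rot: [144.8, -0.0, 99.5]
contact_force: [-0.5, -0.9, -0.3]
gripper_width: 45.3
grip_force: 0.0
clock: 3.45
tcp_pos: [575.8, -132.2, 95.4]
ee_rot: [144.9, -0.0, 99.4]
contact_force: [-11.1, -2.1, 6.9]
gripper_width: 5.1
grip_force: 68.6
```

```bash
python3 -m pendant '[[[0,0,-2,0,0,0,0],[0,0,-5,0,0,0,0],[0,0,-9,0,0,0,0],[0,0,-12,0,0,0,0],[0,0,-12,0,0,0,0],[0,0,-12,0,0,0,0]]]'
python3 - <<'E'
from h import *
a=np.radians(6.5);ry=[-np.sin(a),np.cos(a),0]
go(frame(ry,[0,0,-1]),[532.6,172.1,175])
im,W=cloud("wrist");np.savez("w2.npz",im=im,W=W);cv2.imwrite("pics/w2.png",im[...,::-1])
o=observe();R=Ro.from_euler("xyz",o["ee_rot"],degrees=True).as_matrix();T=((W-o["tcp_pos"])@R)
k=(np.abs(T[...,1])<8)&(np.abs(T[...,0])<70)&(T[...,2]>-40)&(T[...,2]<80);Q=T[k]
print(k.sum(),np.percentile(Q,[1,50,99],axis=0).round(1).tolist())
E
```

```text
clock: 4.05
tcp_pos: [508.1, -143.4, 193.3]
ee_rot: [144.8, -0.0, 99.4]
contact_force: [-0.3, -0.2, -4.2]
gripper_width: 4.9
grip_force: 69.8
shift cm [30.72  5.12  5.87] turn [ 28.07  26.67 -84.13]
4412 [[-30.0, -7.5, -39.7], [9.2, -0.4, -32.9], [48.9, 7.5, 23.1]]
```

```bash
python3 -m pendant '[[[10,1,-2,8,8,-25,0],[30.72,5.12,5.87,28.07,26.67,-84.13,0],[30.72,5.12,5.87,28.07,26.67,-84.13,0],[30.72,5.12,5.87,28.07,26.67,-84.13,0],[30.72,5.12,5.87,28.07,26.67,-84.13,0],[30.72,5.12,5.87,28.07,26.67,-84.13,0],[30.72,5.12,5.87,28.07,26.67,-84.13,0],[30.72,5.12,5.87,28.07,26.67,-84.13,0],[30.72,5.12,5.87,28.07,26.67,-84.13,0],[30.72,5.12,5.87,28.07,26.67,-84.13,0],[30.72,5.12,5.87,28.07,26.67,-84.13,0],[30.72,5.12,5.87,28.07,26.67,-84.13,0],[30.72,5.12,5.87,28.07,26.67,-84.13,0],[30.72,5.12,5.87,28.07,26.67,-84.13,0],[30.72,5.12,5.87,28.07,26.67,-84.13,0],[30.72,5.12,5.87,28.07,26.67,-84.13,0]]]'
python3 - <<'E'
from h import *
o=observe();print(o["clock"],o["joint_positions"].round(1))
im,W=cloud("wrist");np.savez("w3.npz",im=im,W=W);cv2.imwrite("pics/w3.png",im[...,::-1])
P=W.reshape(-1,3)
a=np.radians(6.5);rx=np.array([np.cos(a),np.sin(a),0]);ry=np.array([-np.sin(a),np.cos(a),0])
d=P-np.array([532.6,172.1,0]);x=d@rx;y=d@ry;z=d[:,2]
for yc in(-64,0,64,128):
    k=(abs(y-yc)<15)&(z>82)&(z<100)&(abs(x)<85);print("plate",yc,k.sum(),end=" ")
    if k.sum()>20: f=np.polyfit(x[k],y[k],1);print("x",np.percentile(x[k],[1,99]).round(1),"y0",f[1].round(1),"slope deg",np.degrees(np.arctan(f[0])).round(2),"z",np.median(z[k]).round(1))
for lo,hi in((40,50),(5,20)):
    k=(z>lo)&(z<hi)&(abs(x)<70)&(abs(y)<60);print(lo,k.sum(),np.histogram(y[k],np.arange(-60,61,6))[0], np.percentile(x[k],[1,99]).round(1) if k.sum() else 0)
# held plate
R=Ro.from_euler("xyz",o["ee_rot"],degrees=True).as_matrix();T=((P-o["tcp_pos"])@R)
k=(abs(T[:,1])<12)&(T[:,2]>5)&(T[:,2]<55)&(abs(T[:,0])<60);Q=T[k];print("held",k.sum(),np.percentile(Q,[1,50,99],axis=0).round(1).tolist())
E
```

```text
clock: 5.7
tcp_pos: [532.6, 172.0, 175.1]
ee_rot: [180.0, -0.0, -173.5]
contact_force: [-0.2, 0.3, -2.9]
gripper_width: 5.0
grip_force: 69.7
5.7 [ 14.1  21.3  89.4   0.   69.3 -82.3]
plate -64 1954 x [-63.9  63.9] y0 -64.2 slope deg 0.15 z 92.2
plate 0 0 plate 64 1467 x [-53.   44.5] y0 61.8 slope deg 0.09 z 92.2
plate 128 1941 x [-52.7  45.8] y0 125.0 slope deg 0.12 z 91.7
40 4348 [163 632 168   0   0   0 179 684 237   0   0 521 589   0   0   0   0 445
 506 224] [-48.9  40. ]
5 6632 [ 37 414 602 599 608 597 256  47  39 103  93  41  50 456 602 604 612 606
 218  48] [-53.7  44.5]
held 110 [[50.6, -4.6, 5.3], [51.5, -1.7, 21.3], [51.7, 1.2, 44.1]]
```

View pics/w3.png

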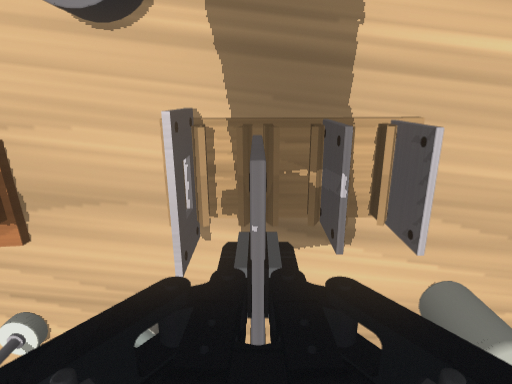

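The wrist view shows the held plate at column 258 over the free slot, the long plate with its window at left (180), and the short plates at 335 and 410. The plates are parallel to my rack yaw within 0.2°. The slot centre is about -1 mm in rack y and -4.5 mm in rack x from my estimate, so I'll lower with that correction.

```bash
python3 -m pendant '[[[0.3,-0.1,3,0,0,0,0],[0.3,-0.1,5.5,0,0,0,0],[0.3,-0.1,7,0,0,0,0],[0.3,-0.1,8,0,0,0,0],[0.3,-0.1,9,0,0,0,0],[0.3,-0.1,10,0,0,0,0],[0.3,-0.1,10.6,0,0,0,0],[0.3,-0.1,11,0,0,0,0],[0.3,-0.1,11.2,0,0,0,0],[0.3,-0.1,11.3,0,0,0,0],[0.3,-0.1,11.3,0,0,0,0]]]'
```

```text
clock: 6.85
tcp_pos: [529.9, 170.9, 62.2]
ee_rot: [180.0, -0.0, -173.5]
contact_force: [0.1, -0.3, -4.2]
gripper_width: 4.6
grip_force: 69.7
```

```bash
python3 -m pendant '[[[0,0,0.1,0,0,0,0],[0,0,0.2,0,0,0,0],[0,0,0.2,0,0,0,0]]]'; python3 -m pendant '[[[0,0,0.1,0,0,0,0],[0,0,0.1,0,0,0,0]]]'
```

```text
clock: 7.15
tcp_pos: [529.9, 171.0, 60.8]
ee_rot: [180.0, 0.0, -173.5]
contact_force: [-4.5, -0.5, 5.3]
gripper_width: 4.8
grip_force: 71.2
clock: 7.35
tcp_pos: [530.0, 171.0, 60.8]
ee_rot: [180.0, 0.0, -173.5]
contact_force: [-9.7, -2.4, 16.8]
gripper_width: 5.0
grip_force: 73.1
```

```bash
python3 -m pendant '[[[0,0,-0.1,0,0,0,1],[0,0,-0.1,0,0,0,3],[0,0,-0.1,0,0,0,3],[0,0,-0.1,0,0,0,3],[0,0,-2,0,0,0,3],[0,0,-6,0,0,0,3],[0,0,-11,0,0,0,4],[0,0,-13,0,0,0,4],[0,0,-13,0,0,0,4],[0,0,-13,0,0,0,4]]]'
python3 - <<'E'
from h import *
o=observe()
im,W=cloud("wrist");cv2.imwrite("pics/w4.png",im[...,::-1])
P=W.reshape(-1,3)
a=np.radians(6.5);rx=np.array([np.cos(a),np.sin(a),0]);ry=np.array([-np.sin(a),np.cos(a),0])
d=P-np.array([532.6,172.1,0]);x=d@rx;y=d@ry;z=d[:,2]
for yc in(-64,0,64,128):
  for lo,hi in((84,100),(55,75)):
    k=(abs(y-yc)<15)&(z>lo)&(z<hi)&(abs(x)<85);print("plate",yc,k.sum(),end=" ")
    if k.sum()>20: f=np.polyfit(x[k],y[k],1);print("x",np.percentile(x[k],[1,99]).round(1),"y0",f[1].round(1),"slope deg",np.degrees(np.arctan(f[0])).round(2),"z",np.median(z[k]).round(1))
for g in(-64.2,):
  c=np.array([532.6,172.1,0])+ry*g
  go(frame(ry,[0,0,-1]),c+[0,0,150]);go(frame(ry,[0,0,-1]),c+[0,0,57])
E
```

```text
clock: 8.35
tcp_pos: [529.6, 170.8, 188.5]
ee_rot: [180.0, -0.0, -173.5]
contact_force: [0.6, -0.3, -1.1]
gripper_width: 40.0
grip_force: 0.0
plate -64 1397 x [-63.8  44.6] y0 -64.4 slope deg 0.02 z 92.3
plate -64 528 x [-63.8  52.6] y0 -62.1 slope deg 0.24 z 67.3
plate 0 893 x [-53.7  43.7] y0 -1.9 slope deg -0.33 z 92.6
plate 0 13 plate 64 1214 x [-52.9  44.7] y0 62.0 slope deg 0.1 z 92.3
plate 64 597 x [-53.5  43.6] y0 59.9 slope deg -0.03 z 65.4
plate 128 1534 x [-52.7  45.7] y0 125.2 slope deg 0.14 z 92.0
plate 128 1203 x [-53.1  45.9] y0 123.8 slope deg 0.12 z 65.4
shift cm [-0.35 -6.32  3.77] turn [ 0.01 -0.13  0.03]
shift cm [-0.37 -6.32 13.07] turn [ 0.01 -0.13  0.03]
```

View pics/w4.png

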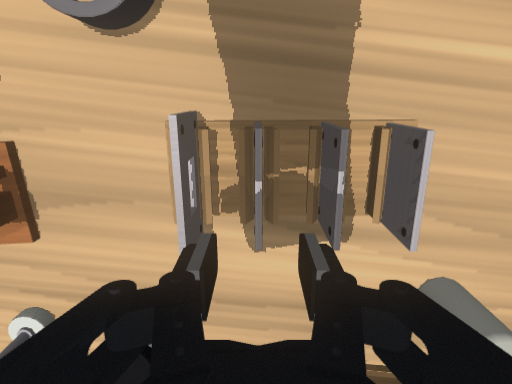

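The checked plate stands in the free slot at column 258, parallel to the others and released (top at 92 mm). Before pulling the long plate, I'll take a quick look at the inspection camera with the wrist camera.

```bash
python3 - <<'E'
from h import *
o=observe();c=get_calibration("wrist");R=Ro.from_euler("xyz",o["ee_rot"],degrees=True).as_matrix()
Rc=np.array(c["R"]);C=-Rc.T@np.array(c["t"])
pt=R.T@(C-o["tcp_pos"]);at=R.T@Rc[2];print("cam in tool",pt.round(1),"axis",at.round(3))
az=np.radians(62);dd=np.array([np.cos(az),np.sin(az),0])
Rt=frame(dd,[0,0,-1]);T=np.array([375,-360,70])
p=T-Rt@(pt+at*300);print(p.round());go(Rt,p)
E
```

```text
cam in tool [  72.8   -1.6 -143.2] axis [-0.283  0.     0.959]
[ 365. -353.  215.]
shift cm [ 22.28 -50.18  -2.65] turn [-3.000e-02 -1.300e-01  3.453e+01]
```

```bash
python3 -m pendant '[[[22.3,-50.2,-5,0,0,34.5,4],[22.3,-50.2,-5,0,0,34.5,4],[22.3,-50.2,-5,0,0,34.5,4],[22.3,-50.2,-5,0,0,34.5,4],[22.3,-50.2,-5,0,0,34.5,4],[22.3,-50.2,-5,0,0,34.5,4],[22.3,-50.2,-5,0,0,34.5,4],[22.3,-50.2,-5,0,0,34.5,4],[22.3,-50.2,-5,0,0,34.5,4],[22.3,-50.2,-5,0,0,34.5,4],[22.3,-50.2,-5,0,0,34.5,4],[22.3,-50.2,-5,0,0,34.5,4],[22.3,-50.2,-5,0,0,34.5,4],[22.3,-50.2,-5,0,0,34.5,4]]]'
python3 - <<'E'
from h import *
im,W=cloud("wrist");np.savez("w5.npz",im=im,W=W);cv2.imwrite("pics/w5.png",im[...,::-1])
o=observe();print(o["joint_positions"].round(1))
for v in range(120,260,20): print(v,[tuple(W[v,u].round().astype(int)) if np.isfinite(W[v,u,0]) else 0 for u in range(180,340,20)])
E
```

```text
clock: 9.8
tcp_pos: [365.4, -352.4, 237.8]
ee_rot: [179.9, -0.1, 152.1]
contact_force: [0.2, -0.3, 0.2]
gripper_width: 40.2
grip_force: 0.0
[ -48.1   11.5   93.3    0.    75.3 -110.2]
120 [(np.int64(280), np.int64(-412), np.int64(1)), (np.int64(291), np.int64(-391), np.int64(1)), (np.int64(302), np.int64(-370), np.int64(1)), (np.int64(313), np.int64(-350), np.int64(0)), (np.int64(324), np.int64(-329), np.int64(-1)), (np.int64(335), np.int64(-308), np.int64(-1)), (np.int64(346), np.int64(-287), np.int64(2)), (np.int64(357), np.int64(-267), np.int64(0))]
140 [(np.int64(300), np.int64(-424), np.int64(2)), (np.int64(311), np.int64(-403), np.int64(1)), (np.int64(322), np.int64(-381), np.int64(8)), (np.int64(333), np.int64(-360), np.int64(12)), (np.int64(344), np.int64(-339), np.int64(10)), (np.int64(356), np.int64(-319), np.int64(-1)), (np.int64(367), np.int64(-298), np.int64(1)), (np.int64(378), np.int64(-277), np.int64(1))]
160 [(np.int64(321), np.int64(-437), np.int64(0)), (np.int64(332), np.int64(-415), np.int64(2)), (np.int64(336), np.int64(-380), np.int64(71)), (np.int64(344), np.in
[... 1017 characters left out ...]
, (np.int64(399), np.int64(-456), np.int64(0)), (np.int64(411), np.int64(-433), np.int64(0)), (np.int64(423), np.int64(-410), np.int64(1)), (np.int64(435), np.int64(-387), np.int64(2)), (np.int64(448), np.int64(-365), np.int64(0)), (np.int64(460), np.int64(-342), np.int64(0)), (np.int64(471), np.int64(-319), np.int64(2))]
240 [(np.int64(411), np.int64(-493), np.int64(1)), (np.int64(343), np.int64(-372), np.int64(251)), (np.int64(435), np.int64(-447), np.int64(1)), (np.int64(447), np.int64(-423), np.int64(2)), (np.int64(460), np.int64(-401), np.int64(1)), (np.int64(472), np.int64(-378), np.int64(1)), (np.int64(367), np.int64(-333), np.int64(245)), (np.int64(497), np.int64(-331), np.int64(1))]
```

View pics/w5.png

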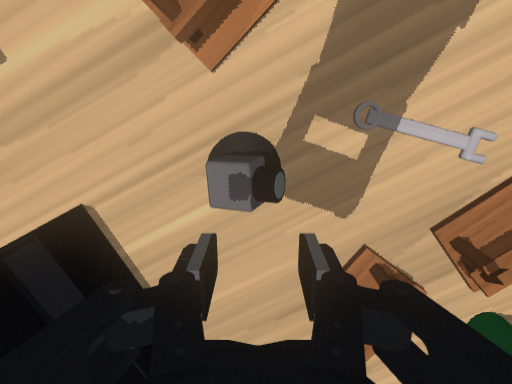

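The wrist view shows the camera body at (230,185), with its barrel pointing right and its lens front at (280,184). I'll fit the axis from the body's top face and the lens disc.

```bash
python3 - <<'E'
from h import *
A=np.load("w5.npz");W=A["W"];im=A["im"].astype(int)
P=W[164:207,211:248].reshape(-1,3);P=P[P[:,2]>55]
for _ in range(5):
    m=P.mean(0);vt=np.linalg.svd(P-m)[2] if len(P)<100 else np.linalg.svd(P-m,full_matrices=False)[2];n=vt[2]*np.sign(vt[2,2]);P=P[abs((P-m)@n)<4]
print("top face",len(P),m.round(1),"n",n.round(3),"tilt",np.degrees(np.arccos(n[2])).round(1),"az of axis",np.degrees(np.arctan2(-n[1],-n[0])).round(1))
# all cam points
Q=W[140:225,195:300].reshape(-1,3);C=im[140:225,195:300].reshape(-1,3);k=(Q[:,2]>45)&(Q[:,2]<120);Q=Q[k];C=C[k]
print("centroid",Q.mean(0).round(1),len(Q))
for az in(55,58,61,64,67,70):
    a=np.radians(az);d=np.array([np.cos(a),np.sin(a),0]);y=np.array([-d[1],d[0],0]);e=np.radians(25);ax=np.cos(e)*d+[0,0,np.sin(e)];up=-np.sin(e)*d+[0,0,np.cos(e)]
    L=Q@ax;f=L>L.max()-12; q=Q@y;bd=(Q@up)>np.percentile(Q@up,70)
    T=Q[(Q@up)>np.percentile(Q@up,90)-5]
    print(az,"ax max",np.percentile(L,[90,97,99]).round(1),"top y range",np.percentile(T@y,[2,98]).round(1),np.ptp(np.percentile(T@y,[2,98])).round(1),"front y mid",(np.percentile(Q[f]@y,[3,97])).round(1),"up",np.percentile(Q@up,[90,99]).round(1),"front centre",Q[f].mean(0).round(1))
print("lens pix",np.nanmedian(W[178:191,277:284].reshape(-1,3),0).round(1))
# stand disc
S=W[130:225,190:300].reshape(-1,3);C=im[130:225,190:300].reshape(-1,3);k=(C.max(1)<60)&(S[:,2]>6)&(S[:,2]<30);S=S[k];print("stand",len(S),np.percentile(S,[2,98],axis=0).round(1).tolist())
E
```

```text
top face 1587 [ 359.7 -382.7   84.1] n [-0.182 -0.382  0.906] tilt 25.0 az of axis 64.5
centroid [ 363.9 -369.6   84.6] 3696
55 ax max [-19.3 -16.3 -15.3] top y range [-538.9 -491.3] 47.7 front y mid [-522.9 -492. ] up [122.4 123.5] front centre [ 378.7 -343.4   91.2]
58 ax max [-43.  -40.5 -39.8] top y range [-532.3 -485.4] 46.9 front y mid [-518.7 -487.9] up [133.5 134.5] front centre [ 378.3 -343.6   91.3]
61 ax max [-66.5 -64.5 -64.1] top y range [-524.4 -477.9] 46.5 front y mid [-513.2 -482.4] up [144.5 145.3] front centre [ 377.9 -343.7   91.4]
64 ax max [-89.7 -88.2 -87.9] top y range [-515.5 -469. ] 46.5 front y mid [-506.5 -475.5] up [155.4 156.1] front centre [ 377.6 -343.8   91.4]
67 ax max [-112.7 -111.3 -111. ] top y range [-505.1 -458.6] 46.4 front y mid [-498.5 -467.3] up [166.2 166.9] front centre [ 377.4 -343.7   91.3]
70 ax max [-135.6 -133.8 -133.4] top y range [-493.3 -447.1] 46.2 front y mid [-489.  -457.8] up [176.9 177.7] front centre [ 377.3 -343.6   91.3]
lens pix [ 382.  -338.3   84. ]
stand 991 [[330.1, -396.2, 8.1], [378.1, -330.8, 14.9]]
```

```bash
python3 - <<'E'
from h import *
A=np.load("w5.npz");Q=A["W"][140:225,195:300].reshape(-1,3);Q=Q[(Q[:,2]>45)&(Q[:,2]<120)]
a=np.radians(64.5);d=np.array([np.cos(a),np.sin(a),0]);y=np.array([-d[1],d[0],0]);e=np.radians(25);ax=np.cos(e)*d+[0,0,np.sin(e)];up=-np.sin(e)*d+[0,0,np.cos(e)]
L=Q@ax;m=np.percentile(L,98);F=Q[L>m-4];print(len(F),"y",np.percentile(F@y,[1,99]).round(1),"up",np.percentile(F@up,[1,99]).round(1),"ax",m)
B=Q[(L>m-18)&(L<m-6)];print("barrel top up",np.percentile(B@up,[50,90,98]).round(1),"y",np.percentile(B@y,[2,98]).round(1))
for u in(133,137):
    l=m*ax+np.percentile(F@y,[1,99]).mean()*y+u*up;print("lens",l.round(1),"view",(l+150*ax).round(1))
E
```

```text
467 y [-506.5 -474.1] up [123.2 155.1] ax -91.94390871104018
barrel top up [152.  154.7 155.3] y [-505.5 -473.7]
lens [ 382.5 -337.    81.7] view [ 441.  -214.3  145.1]
lens [ 381.7 -338.6   85.3] view [ 440.3 -215.9  148.7]
```

```bash
python3 - <<'E'
from h import *
a=np.radians(6.5);ry=[-np.sin(a),np.cos(a),0]
go(frame(ry,[0,0,-1]),[539.9,108.2,150])
E
```

```text
shift cm [ 6.13 48.84  8.86] turn [  0.07  -0.09 -34.4 ]
```

```bash
python3 -m pendant '[[[6.1,48.8,8.8,0,0,-34.4,4],[6.1,48.8,8.8,0,0,-34.4,4],[6.1,48.8,8.8,0,0,-34.4,4],[6.1,48.8,8.8,0,0,-34.4,4],[6.1,48.8,8.8,0,0,-34.4,4],[6.1,48.8,8.8,0,0,-34.4,4],[6.1,48.8,8.8,0,0,-34.4,4],[6.1,48.8,8.8,0,0,-34.4,4],[6.1,48.8,8.8,0,0,-34.4,4],[6.1,48.8,8.8,0,0,-34.4,4],[6.1,48.8,8.8,0,0,-34.4,4],[6.1,48.8,8.8,0,0,-34.4,4],[6.1,48.8,8.8,0,0,-34.4,4],[6.1,48.8,8.8,0,0,-34.4,4]]]'
python3 - <<'E'
from h import *
a=np.radians(6.5);rx=np.array([np.cos(a),np.sin(a),0]);ry=np.array([-np.sin(a),np.cos(a),0])
im,W=cloud("wrist");P=W.reshape(-1,3);d=P-np.array([539.9,108.2,0]);x=d@rx;y=d@ry;z=d[:,2]
k=(abs(y)<12)&(z>86)&(z<98)&(abs(x)<80);f=np.polyfit(x[k],y[k],1);print(k.sum(),np.percentile(x[k],[1,99]).round(1),f.round(3),np.median(z[k]).round(1))
go(frame(ry,[0,0,-1]),[539.9,108.2,57])
E
```

```text
clock: 11.25
tcp_pos: [540.1, 105.7, 151.4]
ee_rot: [180.0, 0.0, -173.6]
contact_force: [0.2, 0.5, -0.0]
gripper_width: 40.3
grip_force: 0.0
1598 [-63.1  63.9] [ 0.003 -0.874] 92.6
shift cm [0.   0.26 9.44] turn [ 0.02  0.01 -0.14]
```

```bash
python3 -m pendant '[[[0,0.2,3,0,0,0,4],[0,0.2,5.5,0,0,0,4],[0,0.2,7.5,0,0,0,4],[0,0.2,9,0,0,0,4],[0,0.2,9.4,0,0,0,4],[0,0.2,9.4,0,0,0,4],[0,0.2,9.4,0,0,0,0],[0,0.2,9.4,0,0,0,0],[0,0.2,9.4,0,0,0,0],[0,0.2,9.4,0,0,0,0],[0,0.2,9.4,0,0,0,0],[0,0.2,9.4,0,0,0,0]]]' 80 && python3 -m pendant '[[[0,0,-1,0,0,0,0],[0,0,-3,0,0,0,0],[0,0,-6,0,0,0,0],[0,0,-10,0,0,0,0],[0,0,-14,0,0,0,0],[0,0,-14,0,0,0,0],[0,0,-14,0,0,0,0],[0,0,-14,0,0,0,0]]]'
python3 - <<'E'
from h import *
a=np.radians(64.5);d=np.array([np.cos(a),np.sin(a),0]);e=np.radians(25);ax=np.cos(e)*d+[0,0,np.sin(e)];up=-np.sin(e)*d+[0,0,np.cos(e)]
v=np.array([440,-216.5,150.5]);R=frame(ax,-up)
go(R,v+5*up)
go(R,v+5*up+[30,60,80])
E
```

```text
clock: 12.5
tcp_pos: [540.6, 108.6, 58.0]
ee_rot: [180.0, 0.1, -173.6]
contact_force: [-2.3, 0.5, 7.6]
gripper_width: 5.0
grip_force: 79.2
clock: 13.3
tcp_pos: [539.3, 108.2, 195.4]
ee_rot: [180.0, -0.2, -173.6]
contact_force: [0.5, -0.6, -5.3]
gripper_width: 5.1
grip_force: 78.4
shift cm [ 13.6  -31.33   4.07] turn [-24.38  -7.15  31.37]
shift cm [  9.97 -25.71  -3.94] turn [-24.38  -7.15  31.37]
```

```bash
python3 -m pendant '[[[10,-25.7,-4,-24.4,-7.1,31.4,0],[10,-25.7,-4,-24.4,-7.1,31.4,0],[10,-25.7,-4,-24.4,-7.1,31.4,0],[10,-25.7,-4,-24.4,-7.1,31.4,0],[10,-25.7,-4,-24.4,-7.1,31.4,0],[10,-25.7,-4,-24.4,-7.1,31.4,0],[10,-25.7,-4,-24.4,-7.1,31.4,0],[10,-25.7,-4,-24.4,-7.1,31.4,0],[12,-28.5,0,-24.4,-7.1,31.4,0],[13.6,-31.3,3.5,-24.4,-7.1,31.4,0],[13.6,-31.3,4.1,-24.4,-7.1,31.4,0],[13.6,-31.3,4.1,-24.4,-7.1,31.4,0],[13.6,-31.3,4.1,-24.4,-7.1,31.4,0],[13.6,-31.3,4.1,-24.4,-7.1,31.4,0]]]'
python3 - <<'E'
from h import *
a=np.radians(64.5);d=np.array([np.cos(a),np.sin(a),0]);e=np.radians(25);ax=np.cos(e)*d+[0,0,np.sin(e)];up=-np.sin(e)*d+[0,0,np.cos(e)];yy=np.array([-d[1],d[0],0])
v=np.array([440,-216.5,150.5]);R=frame(ax,-up);go(R,v+6*up)
for n in("top","scene","wrist"):
    im,W=cloud(n);cv2.imwrite(f"pics/f_{n}.png",im[...,::-1]);D=W.reshape(-1,3)-v
    k=(abs(D@ax)<12)&(abs(D@yy)<80)&(abs(D@up)<55);Q=D[k];print(n,k.sum(),end=" ")
    if k.sum()>40:
        lo=Q[(Q@up<12)];p=np.linalg.svd(Q-Q.mean(0),full_matrices=False)[2][2];p*=np.sign(p@ax)
        print("y",np.percentile(Q@yy,[1,99]).round(1),"up",np.percentile(Q@up,[1,99]).round(1),"ax",np.median(lo@ax).round(1) if len(lo) else 0,"angle",np.degrees(np.arccos(p@ax)).round(1))
if 1:
    a=cv2.imread("pics/f_scene.png")[170:300,110:340];b=cv2.imread("pics/f_top.png")[90:280,130:400]
    a=cv2.resize(a,(390,300));b=cv2.resize(b,(400,300));cv2.imwrite("pics/f.png",np.hstack([a,b]))
E
```

```text
clock: 14.7
tcp_pos: [440.8, -217.2, 156.9]
ee_rot: [154.9, 0.2, 154.6]
contact_force: [-0.5, -0.4, -4.6]
gripper_width: 5.1
grip_force: 80.3
shift cm [ 0.1  -0.25 -0.01] turn [0.07 0.13 0.14]
top 525 y [-67.2  61. ] up [-39.4  42.2] ax 5.6 angle 1.1
scene 285 y [-69.8  61.2] up [-42.2  53.9] ax 7.0 angle 3.3
wrist 6233 y [-25.4  62.8] up [ 9.8 54.7] ax 0.9 angle 0.8
```

View pics/f.png

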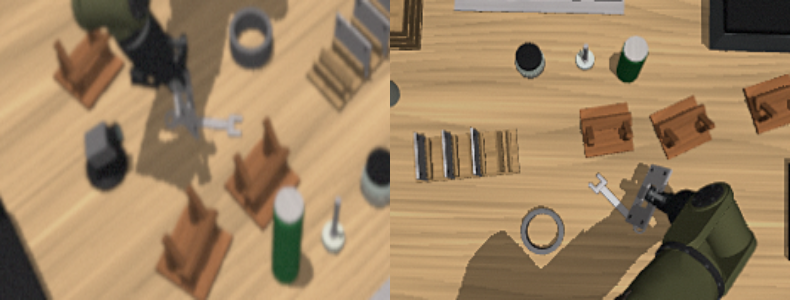

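The final view shows the window plate held in the air in front of the camera, square to it within about 1–3°. The window is within about 6 mm of the view point. The three racked plates and the other objects are where they were. I'll make one small correction and let it settle, then check it's still and hand in.

```bash
python3 -m pendant '[[[0,-0.1,0,0,0,0,0],[-0.1,-0.3,0,0,0,0,0],[-0.2,-0.3,0,0,0,0,0],[-0.2,-0.3,0,0,0,0,0],[-0.2,-0.3,0,0,0,0,0],[-0.2,-0.3,0,0,0,0,0],[-0.2,-0.3,0,0,0,0,0],[-0.2,-0.3,0,0,0,0,0],[-0.2,-0.3,0,0,0,0,0],[-0.2,-0.3,0,0,0,0,0]]]'
python3 -c "
from cell import *
print(observe()['qvel'].round(2));print(sign_off())"
```

```text
clock: 15.85
tcp_pos: [440.6, -221.2, 154.6]
ee_rot: [154.9, 0.1, 154.5]
contact_force: [-0.2, -0.1, -5.0]
gripper_width: 5.0
grip_force: 80.3
[ 0.1   0.04 -0.05  0.06 -0.02  0.01]
the job is handed in; nothing more can be done
None
```

The job is handed in at about 16 s, with no verdict returned: the checked plate stands in the free slot, and the window plate is held still in front of the lens, within about 6 mm of the view point and 1–3° of square by my camera measurements.

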